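# Move up the cheese line on the display deck

## Task

The front left place of the cheese deck is sold out, so move the line up by one place, one brick at a time, sliding and never lifting the bricks that already stand on the deck: first slide the front brick to the left until it sits square and snug against both the left end panel and the front rail, then slide the brick behind it straight forward, snug against the front rail. After that put the fresh brick from the cutting board down in the lane behind and push it up until it touches the brick in front, all three lying flat and square; the cheese is soft, so close up gently, and leave everything else standing where it is.

Things in the scene. Friction and masses are not known exactly. Their poses are not given: they have to be found in the camera images.
- deck: stainless display deck, a plate 225 (x) x 256 (y) x 14 mm thick, fixed on the counter, its top from x -131 to +94 mm. Origin on the counter, midway between the end panels; x axis forward (away from the robot), y axis left. Front right holds block_a, the lane behind it block_b, front left is empty. A right end panel like the left one has its inner face at y -122 mm
- front_rail: aluminium rail along the deck's front, 4 mm thick, 256 mm long, only 20 mm high above the deck's top, so a finger reaches over it to a brick's front face. Fixed to the deck. Origin in the middle of its inner face (towards the robot), level with the deck's top; axes as the deck's
- left_panel: left end panel of the deck, aluminium, 217 mm long (along x), 6 mm thick, 50 mm high above the deck's top. Fixed to the deck. Origin in the middle of its inner face, level with the deck's top; axes as the deck's
- front_left (a point): the empty front left place: where block_a's centre is when it lies on the deck and touches both the left end panel and the front rail (59, +67 mm in the deck's frame, 32 mm above the deck's top). Axes as the deck's
- front_right (a point): the front right place: where block_b's centre is when it touches the front rail in the middle of its lane (59, -61 mm in the deck's frame, 32 mm above the deck's top). block_c belongs 62 mm behind it. Axes as the deck's
- lane_back (a point): middle of the open, rimless back edge of the right-hand lane, on the deck's top (-131, -61 mm in the deck's frame). The lane runs forward (x), 122 mm wide, between the right end panel and a clear divider 4 mm thick and 46 mm high that ends 135 mm ahead of this edge; beyond it the front row is open from panel to panel
- block_a_center (a point): brick of pressed cheese, 62 mm (its x) x 110 mm (its y) x 64 mm high, about 0.45 kg, pale with brown rind and a paper label on top; all three are alike; gripped across the 62 mm. The point is its centre, 32 mm above its underside. Starts at the front right, 1 to 9 mm short of the rail; slides with about 2 to 4 N of friction
- block_b_center (a point): brick of pressed cheese, 62 mm (its x) x 110 mm (its y) x 64 mm high, about 0.45 kg, pale with brown rind and a paper label on top; all three are alike; gripped across the 62 mm. The point is its centre, 32 mm above its underside. Starts in the lane behind block_a, with a gap of 36 to 52 mm between them
- block_c_center (a point): brick of pressed cheese, 62 mm (its x) x 110 mm (its y) x 64 mm high, about 0.45 kg, pale with brown rind and a paper label on top; all three are alike; gripped across the 62 mm. The point is its centre, 32 mm above its underside. The fresh one, on the cutting board, turned up to 0.7 rad. Close behind block_b no finger fits between the two
- board: wooden cutting board, 270 mm (x) x 220 mm (y) x 18 mm thick, fixed on the counter to the right of the deck; origin under its centre
- wheel_center (a point): small white wheel of cheese, 82 mm across and 45 mm high, on the back left part of the deck, left of the divider; bystander, to be left alone. The point is its centre
- jar: closed amber jar, 68 mm across, 95 mm high, standing on the counter left of the deck; bystander. Origin under its centre
- card_stand: blank price card 90 mm wide on a wooden foot 50 x 80 mm, 72 mm high in all, standing on the counter left of the deck; bystander. Origin under its centre
- knife: cheese knife lying across the near end of the cutting board, 200 mm long along its y, 16 mm high; bystander. Origin where blade and handle meet, on the underside
Not all that is in view belongs to the job. What is shaped like the part that bears block_b_center but turquoise is not meant. Leave any blue look-alike of the part that bears block_a_center alone.

How it is judged (in metres and radians):
On the way, in this order (a step that is already met when the one before it is completed fails the run):
1. the front brick (block_a) is home in the front left place, within 4 mm of the left panel and of the rail, square, while the brick behind (block_b) has not been moved more than 15 mm (y of block_a_center in the frame of deck above 0.063 m and x of block_a_center in the frame of deck above 0.055 m and angle between the x axis of block_a_center and the x axis of deck, either way round below 0.06 rad and z of block_a_center in the frame of deck between 0.04 and 0.052 m and distance of block_b_center from where it was at the start of the episode below 0.015 m), for 0.2 s.
2. the brick from behind (block_b) is home at the front right, within 4 mm of the rail, square, block_a still home, block_c not yet moved (y of block_a_center in the frame of deck above 0.063 m and x of each of block_a_center, block_b_center in the frame of deck above 0.055 m and angle between the x axis of each of block_a_center, block_b_center and the x axis of deck, either way round below 0.06 rad and z of block_a_center in the frame of deck between 0.04 and 0.052 m and y of block_b_center in the frame of deck below -0.047 m and z of block_b_center in the frame of deck between 0.04 and 0.052 m and distance of block_c_center from where it was at the start of the episode below 0.05 m), for 0.2 s.
At the end, for the whole second after the job is handed in: block_a within 4 mm of the left end panel and the front rail; block_b at the front right within 4 mm of the rail; block_c in the lane behind it, within 4 mm of touching it; all three flat on the deck, square to it within 0.06 rad, and at rest (y of block_a_center in the frame of deck above 0.063 m and x of each of block_a_center, block_b_center in the frame of deck above 0.055 m and angle between the x axis of each of block_a_center, block_b_center, block_c_center and the x axis of deck, either way round below 0.06 rad and z of block_a_center in the frame of deck between 0.04 and 0.052 m and y of each of block_b_center, block_c_center in the frame of deck below -0.047 m and z of block_b_center in the frame of deck between 0.04 and 0.052 m and x of block_c_center in the frame of block_b_center above -0.066 m and y of block_c_center in the frame of deck above -0.075 m and x of block_c_center in the frame of deck below 0.03 m and z of block_c_center in the frame of deck between 0.04 and 0.052 m and linear speed of each of block_a, block_b, block_c below 0.01 m/s).
It fails at once if block_a or block_b lifted more than 15 mm off the deck (z of any of block_a_center, block_b_center in the frame of deck above 0.061 m).
It fails at once if a brick tipped by more than 0.3 rad (angle between any of block_a_center, block_b_center, block_c_center's own z axis and vertical above 0.3 rad).
It fails at once if a brick pressed with more than 45 N against the panel, the rail or another brick (contact force between block_a and left_panel above 45 N or contact force between any of block_a, block_b and front_rail above 45 N or contact force between any of block_a, block_c and block_b above 45 N).
It fails at once if a bystander (white wheel, jar, card stand, knife) moved by more than 15 mm (distance of any of wheel_center, jar, card_stand, knife from where it was at the start of the episode above 0.015 m).
It also fails if it takes over 72 s, if anything falls off the work surface, if the arm or the gripper's body presses on something with over 40 N, if the wrist force passes 120 N, or if a joint passes its speed limit or range.

## Robot

A 7-joint arm with a two-finger parallel gripper is mounted at the origin on the work surface. World frame = base frame: x ahead of the robot, y to its left, z up, the work surface at z = 0. Lengths are in mm, angles in rad, forces in N, time in s.
With the tool pointing down it reaches from about 400 to 925 mm from the base axis. Payload 5.6 kg.
Tool frame: the origin (TCP) lies midway between the tips of the shut fingers; the grasp point (between the pads) lies behind it (env.grip_depth is the z of the grasp point in the tool frame, in mm); z points along the fingers, y is the line along which they close (so a half turn about z gives the same grasp; the last joint's range is limited). The gripper opens to 85 mm and grips with 20 to 120 N. Pads are 22 mm wide; open, the fingers measure 114 mm over their backs; the gripper's body (76 mm by 85 mm) begins 54 mm behind the grasp point. The pads swing forward as they close: fully open they stand 13 mm farther back than shut.
Start: joints at [-1.204, 0.468, -0.012, 1.603, 0.006, 1.071, -0.056], TCP at [259.017, 596.17, 231.29] pointing down, gripper open.
Joint ranges: [-2.53, 2.53], [-0.31, 2.02], [-1.57, 1.55], [0.28, 2.44], [-1.29, 4.43], [0.15, 1.84], [-2.92, 2.92]. Speed limits (rad/s): [2.57, 2.57, 3.14, 3.14, 3.14, 3.14, 3.14].

## Interface

Orientations are given as a unit quaternion [w, x, y, z].
In Python, from cell import env gives the robot as it stands. The module is installed in compiled form; this text tells all that it offers.
- The arm moves only by the tool drive_tool, never from a script. Its argument "series" is a list of rows, each a list of 4 numbers: the shift along the tool's x, y, z as a fraction of full scale, then the turn about the tool's z as a fraction of full scale. A call has 1 to 20 rows; each row is the pose to reach, as a shift and turn from the pose commanded when the call began, along the tool's axes at that moment, turning the shorter way round; what a row does not reach only later rows make up. Full scale, the value 1, is 100 mm for a shift and 2 pi rad for a turn. A row lasts 1/12 s, in which the tool goes at most 41.7 mm and 7.16 degrees, less where a joint would pass 70% of its speed; a pose out of reach is approached as far as the arm can. A call with a number of a shift or a turn outside -1 to 1 is refused whole. A call with a gripper value outside its range is refused whole. "grip" is the opening, from 0 (shut) to 1 (fully open), set as the call begins (left out, the last holds). The fingers move at their own pace and stop on an object; "force" is the grip in N (left out, the last holds). Time passes only in rows, so rows that repeat a pose let the fingers close. It gives the time, the measured TCP pose, the force, the opening and the grip force at its end, in the units of the state.
- env.sense(): the state, without advancing time (a new reading comes with each control period).
- env.capture(name): name is "side" or "top"; returns a dict with "image" (420x560x3 uint8, red, green, blue), "fx", "fy", "cx", "cy" (pixels), "extrinsics" (4x4, takes a point from camera to world coordinates). Camera axes: x right, y down, z forward; pixel columns grow to the right and rows downward; lengths in mm; the calibration is good to about 2 mm. A picture is of the moment at which its call begins. There is no depth.
- env.finish_job(): hands the job in; it is judged then, once.
Trained networks look in the newest picture that a camera, given by its name, has taken for a name from the list of things; names that differ only in an ending like _2 or _b are one class to them, and where a whole thing is asked for, a point or a joint stands for the part that bears it (a point fixed in the world has none). Each returns a list of dicts, best first, with "p" (0 to 1); they miss things now and then, are a little off and sometimes report something else, mostly with a low value. They report only what shows in the picture. A call takes as long as a camera call. They do not tell look-alikes from the thing itself.
- env.regions_of(camera, target): "region" (420x560 bool, what is visible of it) and "point" ([column, row] in pixels, amid what is visible of it).
- env.mark_of(camera, target): "point" ([column, row] in pixels: a listed point, or the origin of a listed thing).
The state is a dict: "time_s": time; "joints": joint angles; "qvel": joint speeds; "joint_efforts": joint torques, N m; "tcp_pos": TCP position; "ee_rot": TCP orientation; "wrist_force": force on the tool from outside, world axes, zero at the start; "wrist_torque": the same for the moment, N m; "opening": finger opening in mm; "grip_force": force on a finger pad.
Only numpy, scipy, OpenCV 4.12 (cv2) and the standard library are available. Lean on these libraries where they do the work, as an engineer would, in place of code of your own. Each camera call takes 0.05 s, during which the arm holds its last target. There are 200 camera calls.

## Working session

There is one attempt and no reset: what is moved stays moved. The work goes in short steps, Python scripts to look and compute and a tool call to move; the robot and the scene stay as the last step left them, time stands still between calls to the robot, and variables do not carry over. Pictures are saved under pics/ and viewed, at most 10 in all, crops included, and the job is handed in when it is done.

Besides the shell and the picture viewer there is one more tool, called after ">>>" in YAML: its name, and indented under it one key for each argument. drive_tool: Moves the arm, as the interface text tells. Its arguments: {"type":"object","properties":{"series":{"type":"array","items":{"type":"array","items":{"type":"number"}}},"grip":{"type":"number"},"force":{"type":"number"}},"required":["series"]}

```bash
mkdir -p pics; cat > h.py <<'E'
import numpy as np, cv2
from cell import env
def cap(n,f=None):
    c=env.capture(n)
    if f: cv2.imwrite('pics/'+f,c['image'][:,:,::-1])
    return c
def ray(c,px,z):
    E=np.array(c['extrinsics']);d=E[:3,:3]@np.array([(px[0]-c['cx'])/c['fx'],(px[1]-c['cy'])/c['fy'],1])
    o=E[:3,3];return o+d*(z-o[2])/d[2]
def proj(c,P):
    E=np.array(c['extrinsics']);p=E[:3,:3].T@(np.array(P)-E[:3,3])
    return np.array([c['fx']*p[0]/p[2]+c['cx'],c['fy']*p[1]/p[2]+c['cy']])
E
python3 - <<'E'
from h import *
s=env.sense();print({k:np.round(v,3) for k,v in s.items()},env.grip_depth)
for n in ['top','side']:
    c=cap(n,n+'0.png');print(n,np.round(c['extrinsics'],3).tolist(),c['fx'])
    for t,z in [('deck',0),('front_rail',14),('left_panel',14),('front_left',46),('front_right',46),('lane_back',14),('block_a_center',46),('block_c_center',50),('board',0),('wheel_center',36.5),('jar',0),('card_stand',0),('knife',18)]:
        for m in env.mark_of(n,t)[:5]: print(t,round(m['p'],2),np.round(m['point'],1),np.round(ray(c,m['point'],z),1))
E
```

```text
{'time_s': np.float64(0.0), 'joints': array([-1.204,  0.468, -0.012,  1.604,  0.006,  1.071, -0.056]), 'qvel': array([-0.   ,  0.001, -0.   ,  0.   ,  0.   , -0.001,  0.001]), 'joint_efforts': array([-1.0000e-03, -5.3238e+01,  2.1000e-02, -2.5131e+01,  1.1000e-02,
        8.0000e-03,  0.0000e+00]), 'tcp_pos': array([258.787, 595.649, 230.33 ]), 'ee_rot': array([-0.   ,  0.203,  0.979, -0.001]), 'wrist_force': array([-0.479, -0.259,  0.703]), 'wrist_torque': array([-0.001,  0.03 ,  0.055]), 'grip_force': np.float64(0.0), 'opening': np.float64(85.331)} -18.700000000000003
top [[-0.028, -0.998, 0.062, 519.134], [-1.0, 0.028, -0.008, 28.022], [0.006, -0.063, -0.998, 1229.001], [0.0, 0.0, 0.0, 1.0]] 468.61947916234277
deck 0.69 [285.2 224.4] [559.2 -13.2   0. ]
front_rail 0.58 [276.3 188.1] [653.9   7.6  14. ]
left_panel 0.77 [236.5 238.9] [524.7 114.3  14. ]
front_left 0.87 [251.8 200.9] [619.5  71.1  46. ]
front_left 0.52 [262.8 256.3] [479.1  47.   46. ]
front_left 0.3 [396.9 223.4] [ 552.4 -294.2   46. ]
front_right 0.6 [303.2 195.7] [629.2 -59.5  46. ]
lane_back 0.95 [311.2 272.6] [4
[... 951 characters left out ...]
ront_left 0.67 [278.5 189.6] [612.5 -49.8  46. ]
front_left 0.51 [320.7 185.2] [515.2 -74.1  46. ]
front_right 0.84 [270.  186.7] [633.7 -59.2  46. ]
lane_back 0.95 [351.8 196.5] [439.7 -77.2  14. ]
block_a_center 0.96 [276.8 185.9] [618.  -63.5  46. ]
block_a_center 0.78 [196. 212.] [784.9  43.5  46. ]
block_c_center 0.88 [308.2 132.8] [ 557.6 -304.5   50. ]
block_c_center 0.2 [266.4 224. ] [624.4  73.6  50. ]
board 0.89 [322.  147.3] [ 517.6 -311.8    0. ]
wheel_center 0.77 [334.8 221.9] [480.6  40.7  36.5]
jar 0.67 [259.7 362.4] [600.2 356.9   0. ]
card_stand 0.59 [318.5 375.8] [502.  371.2  -0. ]
knife 0.91 [359.6 141.8] [ 412.8 -319.6   18. ]
knife 0.68 [322.1 376.1] [496.7 380.5  18. ]
```

```bash
python3 - <<'E'
import cv2
a=cv2.imread('pics/top0.png')[90:310,200:490];cv2.imwrite('pics/topc.png',cv2.resize(a,(783,594),interpolation=cv2.INTER_CUBIC))
a=cv2.imread('pics/side0.png')[90:290,150:420];cv2.imwrite('pics/sidec.png',cv2.resize(a,(800,593),interpolation=cv2.INTER_CUBIC))
E
```

```text
(no output)
```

View pics/topc.png

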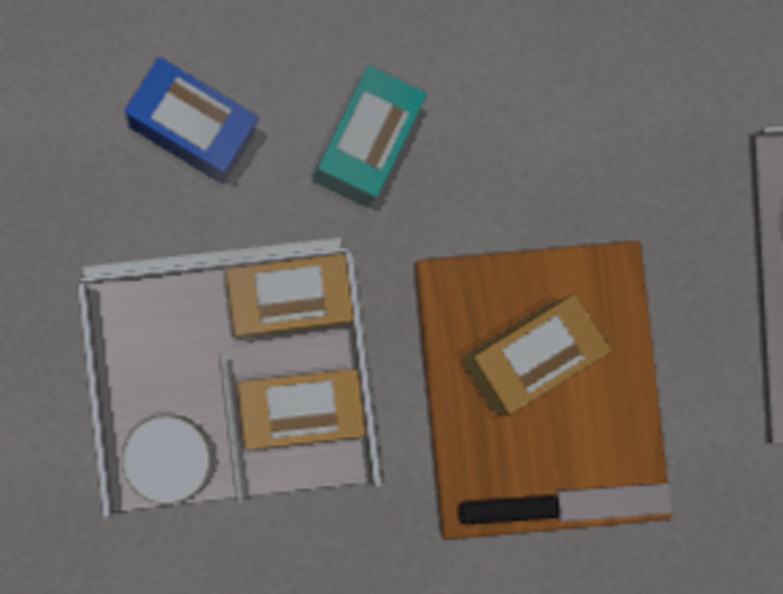

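View pics/sidec.png

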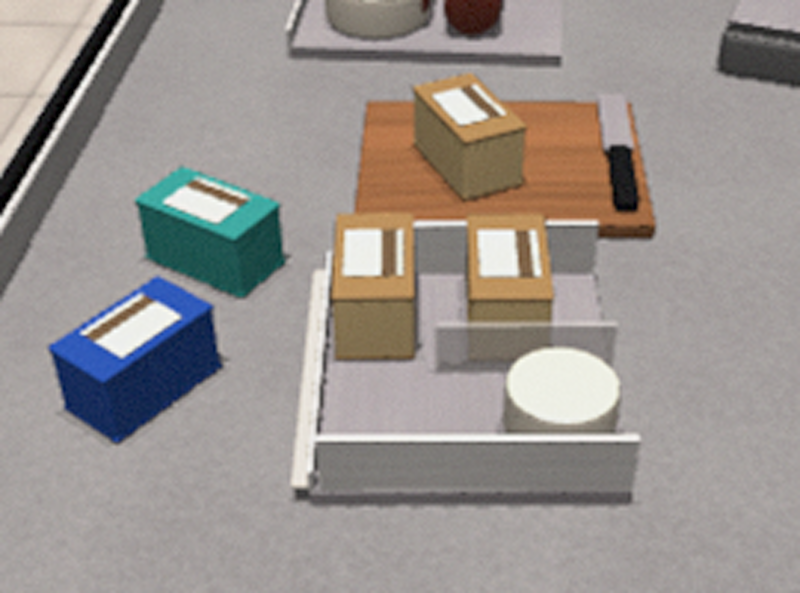

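The top crop (scale 2.7) shows brick a at (290,292), b at (302,410), c on the board at (542,355), wheel at (168,458) and knife along row 505. The blue and turquoise look-alikes are ahead of the rail. The side crop agrees. Next I fit box outlines for accurate poses.

```bash
cat >> h.py <<'E'
from scipy.optimize import minimize, least_squares
def boxmask(c,x,y,a,z0,S=4):
    R=np.array([[np.cos(a),-np.sin(a)],[np.sin(a),np.cos(a)]])
    P=[proj(c,[*(R@[31*i,55*j]+[x,y]),z0+h]) for i in(-1,1) for j in(-1,1) for h in(0,64)]
    m=np.zeros((420*S,560*S),np.uint8);cv2.fillPoly(m,[np.int32(cv2.convexHull(np.float32(P)*S+S/2-.5))],1)
    return cv2.resize(m.astype(np.float32),(560,420),interpolation=cv2.INTER_AREA)
def cheese(im):  # tan/brown colours plus label, from hue
    h=cv2.cvtColor(im,cv2.COLOR_RGB2HSV);return h
def fit(cs,g,z0,x0):
    reg=[]
    for n,c in cs.items():
        best=None
        for r in env.regions_of(n,g):
            ex=boxmask(c,*x0,z0,1);i=(ex*r['region']).sum()/max(1,np.maximum(ex,r['region']).sum())
            if best is None or i>best[0]: best=(i,r['region'].astype(np.float32))
        if best and best[0]>.3: reg.append((n,c,best[1]))
    out={}
    for sel in ([r for r in reg if r[0]=='top'],[r for r in reg if r[0]=='side'],reg):
        if not sel: continue
        f=lambda p:sum(np.abs(boxmask(c,p[0],p[1],p[2]/50,z0)-r).sum()/r.sum() for _,c,r in sel)
        q=minimize(f,[x0[0],x0[1],x0[2]*50],method='Nelder-Mead',options=dict(initial_simplex=np.array([x0[0],x0[1],x0[2]*50])+np.array([[0,0,0],[8,0,0],[0,8,0],[0,0,5]]),xatol=.1))
        out['+'.join(s[0] for s in sel)]=(np.round([q.x[0],q.x[1]],1),round(q.x[2]/50,3),round(q.fun,3))
    return out
E
python3 - <<'E'
from h import *
cs={n:cap(n) for n in('top','side')}
for g,z0,x0 in [('block_a_center',14,(617,-66,.08)),('block_b_center',14,(514,-75,.08)),('block_c_center',18,(560,-298,.5))]:
    print(g,fit(cs,g,z0,x0))
# deck fit: deck-frame points (x,y,z world) -> pixels
T=lambda u,v:np.array([u/2.7+200,v/2.7+90]);S=lambda u,v:np.array([u/2.963+150,v/2.963+90])
L=[('top',(-131,128,64),T(105,515)),('top',(86,128,64),T(80,283)),('top',(-131,-128,64),T(380,485)),('top',(86,-128,64),T(350,250)),
('side',(-131,125,64),S(638,437)),('side',(86,125,64),S(315,437)),('side',(94,128,0),S(296,494)),('side',(94,128,34),S(294,488)-[0,0])][:6]
for n in cs:
    for t,p in [('front_rail',(90,0,14)),('left_panel',(-22.5,122,14)),('lane_back',(-131,-61,14)),('front_left',(59,67,46)),('front_right',(59,-61,46)),('deck',(0,0,0))]:
        for m in env.mark_of(n,t)[:2]: L.append((n,p,np.array(m['point'])))
def res(q,sel,full=False):
    c,s=np.cos(q[2]/100),np.sin(q[2]/100)
    return np.concatenate([proj(cs[n],(q[0]+c*p[0]-s*p[1],q[1]+s*p[0]+c*p[1],p[2]))-u for n,p,u in sel])
for k in(['top'],['side'],['top','side']):
    sel=[l for l in L if l[0] in k]
    q=least_squares(res,[560,0,8],args=(sel,),loss='soft_l1');print(k,q.x)
    print(np.round(res(q.x,sel),1).reshape(-1,2).tolist())
E
```

```text
block_a_center {'top': (array([619. , -65.8]), np.float64(0.11), np.float64(0.05)), 'side': (array([618.6, -62.7]), np.float64(0.099), np.float64(0.032)), 'top+side': (array([619. , -65.3]), np.float64(0.103), np.float64(0.105))}
block_b_center {'top': (array([513.8, -72.8]), np.float64(0.081), np.float64(0.058)), 'side': (array([ 516.3, -118. ]), np.float64(0.063), np.float64(0.352)), 'top+side': (array([513.9, -72.5]), np.float64(0.073), np.float64(0.466))}
block_c_center {'top': (array([ 557.6, -292.8]), np.float64(0.519), np.float64(0.043)), 'side': (array([ 557.3, -288.6]), np.float64(0.5), np.float64(0.038)), 'top+side': (array([ 557.6, -292. ]), np.float64(0.499), np.float64(0.099))}
['top'] [562.17557279  -7.20435891   8.72675855]
[[-0.7, 0.4], [-1.0, -0.8], [0.4, -0.6], [0.7, -0.2], [-1.6, 1.0], [-163.2, 15.6], [1.9, 1.1], [59.0, 68.8], [0.4, -0.3], [15.9, -36.9], [1.5, 1.2], [-4.0, -3.3], [-124.2, -55.6]]
['side'] [563.37672644  -1.41860516   9.64331368]
[[0.5, -0.3], [-0.4, 0.7], [5.0, -1.8], [-40.0, -3.5], [0.5, 2.0], [-0.0, -1.5], [13.1, -27.9], [-0.6, 0.3], [1.7, -0.4], [-1.9, 1.3], [-21.9, 29.9]]
['top', 'side'] [562.65681224  -5.03661892   8.97137565]
[[-1.4, 0.3], [-2.0, -0.8], [-0.4, -0.9], [-0.2, -0.5], [0.4, -1.3], [-0.1, -0.7], [-2.5, 0.9], [-164.0, 15.5], [1.2, 0.8], [58.3, 68.5], [-0.5, -0.4], [15.0, -37.0], [0.5, 1.0], [-4.9, -3.4], [-125.1, -55.7], [5.5, -3.0], [-39.5, -4.7], [0.6, 0.8], [0.5, -2.2], [13.6, -28.6], [-0.2, -1.0], [2.3, -1.4], [-1.5, 0.3], [-21.5, 28.9]]
```

>>> drive_tool:
  series:
    - [-1, -0.78, 0, 0.17]
    - [-1, -0.78, 0, 0.17]
    - [-1, -0.78, 0, 0.17]
    - [-1, -0.78, 0, 0.17]
    - [-1, -0.78, 0, 0.17]
    - [-1, -0.78, 0, 0.17]
    - [-1, -0.78, 0, 0.17]
    - [-1, -0.78, 0, 0.17]
    - [-1, -0.78, 0, 0.17]
    - [-1, -0.78, 0, 0.17]
  grip: 1
  force: 25

```text
time_s: 3.23
tcp_pos: [319.5, 484.9, 231.4]
ee_rot: [0.0, 0.674, 0.739, 0.0]
wrist_force: [0.4, -0.1, -0.3]
opening: 85.5
grip_force: 0.0
```

>>> drive_tool:
  series:
    - [-0.96, 0.41, 0, 0]
    - [-0.96, 0.41, 0, 0]
    - [-0.96, 0.41, 0, 0]
    - [-0.96, 0.41, 0, 0]

```text
time_s: 3.57
tcp_pos: [372.8, 387.8, 231.7]
ee_rot: [0.001, 0.676, 0.737, -0.0]
wrist_force: [0.0, 0.0, 0.8]
opening: 85.5
grip_force: 0.0
```

>>> drive_tool:
  series:
    - [-0.96, 0.41, 0, 0]
    - [-0.96, 0.41, 0, 0]
    - [-0.96, 0.41, 0, 0]
    - [-0.96, 0.41, 0, 0]

```text
time_s: 3.9
tcp_pos: [421.8, 296.6, 231.7]
ee_rot: [0.001, 0.676, 0.737, 0.0]
wrist_force: [0.2, -0.3, 0.2]
opening: 85.6
grip_force: 0.0
```

>>> drive_tool:
  series:
    - [-0.96, 0.41, 0, 0]
    - [-0.96, 0.41, 0, 0]
    - [-0.96, 0.41, 0, 0]
    - [-0.96, 0.41, 0, 0]

```text
time_s: 4.23
tcp_pos: [471.2, 205.4, 231.8]
ee_rot: [0.001, 0.676, 0.737, 0.0]
wrist_force: [0.4, -0.0, -0.6]
opening: 85.6
grip_force: 0.0
```

>>> drive_tool:
  series:
    - [-0.96, 0.41, 0, 0]
    - [-0.96, 0.41, 0, 0]
    - [-0.96, 0.41, 0, 0]
    - [-0.96, 0.41, 0, 0]

```text
time_s: 4.57
tcp_pos: [520.6, 114.0, 231.7]
ee_rot: [0.001, 0.675, 0.738, 0.0]
wrist_force: [-0.3, -0.1, 0.5]
opening: 85.5
grip_force: 0.0
```

>>> drive_tool:
  series:
    - [-0.93, 0.41, 0.4, 0]
    - [-0.93, 0.41, 0.4, 0]
    - [-0.93, 0.41, 0.4, 0]
    - [-0.93, 0.41, 0.4, 0]

```text
time_s: 4.9
tcp_pos: [568.6, 25.3, 189.4]
ee_rot: [0.0, 0.675, 0.738, -0.002]
wrist_force: [0.3, -0.4, 0.3]
opening: 85.5
grip_force: 0.0
```

>>> drive_tool:
  series:
    - [-0.93, 0.41, 0.4, 0]
    - [-0.93, 0.41, 0.4, 0]
    - [-0.93, 0.41, 0.4, 0]
    - [-0.93, 0.41, 0.4, 0]
    - [-0.93, 0.41, 0.4, 0]
    - [-0.93, 0.41, 0.4, 0]

```text
time_s: 5.4
tcp_pos: [617.4, -56.9, 151.2]
ee_rot: [-0.001, 0.672, 0.74, 0.001]
wrist_force: [-0.1, 0.1, -0.5]
opening: 85.7
grip_force: 0.0
```

```bash
python3 - <<'E'
from h import *
c=cap('side','side1.png');s=env.sense();print(s['tcp_pos'],s['ee_rot'],s['time_s'],s['wrist_force'])
a=c['image'][90:290,150:420,::-1];cv2.imwrite('pics/side1c.png',cv2.resize(a,(800,593),interpolation=cv2.INTER_CUBIC))
E
```

```text
[617.46338138 -56.66821391 151.52792843] [-6.07747669e-04  6.72128669e-01  7.40433745e-01  7.43350635e-04] 5.45 [ 0.18251803 -0.31723316  0.27106471]
```

View pics/side1c.png

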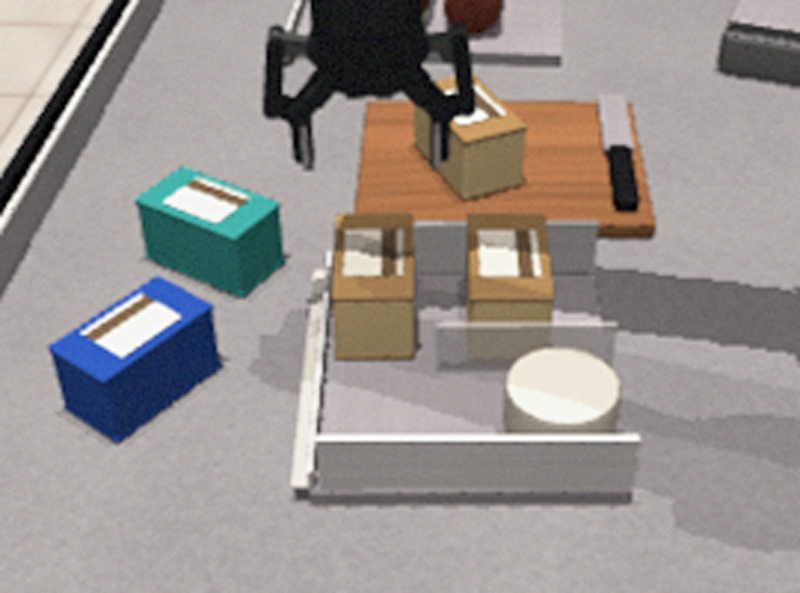

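>>> drive_tool:
  series:
    - [0, 0, 0.4, 0]
    - [0, 0, 0.4, 0]
    - [0, 0, 0.4, 0]
    - [0, 0, 0.4, 0]
    - [0, 0, 0.4, 0]

```text
time_s: 5.87
tcp_pos: [618.6, -59.3, 113.3]
ee_rot: [0.001, 0.673, 0.739, 0.001]
wrist_force: [-0.1, -0.7, -0.1]
opening: 85.5
grip_force: 0.0
```

```bash
python3 - <<'E'
from h import *
s=env.sense();print({k:np.round(v,3) for k,v in s.items()})
E
```

```text
{'time_s': np.float64(5.867), 'joints': array([-0.27 ,  0.579,  0.422,  1.789, -0.308,  0.835,  0.393]), 'qvel': array([ 0.007, -0.003,  0.002, -0.002, -0.002, -0.003,  0.002]), 'joint_efforts': array([-2.0700e-01, -5.1125e+01,  6.2090e+00, -1.9922e+01,  3.0000e-03,
        2.5000e-02, -5.0000e-03]), 'tcp_pos': array([618.587, -59.319, 113.31 ]), 'ee_rot': array([0.001, 0.673, 0.739, 0.001]), 'wrist_force': array([-0.108, -0.702, -0.089]), 'wrist_torque': array([-0.   , -0.005, -0.05 ]), 'grip_force': np.float64(0.0), 'opening': np.float64(85.512)}
```

>>> drive_tool:
  series:
    - [0, 0, 0.35, 0]
    - [0, 0, 0.6, 0]
    - [0, 0, 0.74, 0]
    - [0, 0, 0.74, 0]
    - [0, 0, 0.74, 0]
    - [0, 0, 0.74, 0]

```text
time_s: 6.37
tcp_pos: [618.8, -60.3, 39.1]
ee_rot: [0.001, 0.674, 0.739, 0.001]
wrist_force: [-0.1, -0.2, -0.1]
opening: 85.5
grip_force: 0.0
```

>>> drive_tool:
  series:
    - [0, 0, 0, 0]
    - [0, 0, 0, 0]
    - [0, 0, 0, 0]
    - [0, 0, 0, 0]
    - [0, 0, 0, 0]
    - [0, 0, 0, 0]
    - [0, 0, 0, 0]
    - [0, 0, 0, 0]
  grip: 0.55
  force: 25

```text
time_s: 7.03
tcp_pos: [618.9, -60.0, 39.0]
ee_rot: [0.001, 0.674, 0.739, 0.001]
wrist_force: [-0.2, -0.9, 7.5]
opening: 61.3
grip_force: 28.4
```

>>> drive_tool:
  series:
    - [0.06, 0, 0, 0]
    - [0.16, 0, 0, 0]
    - [0.28, 0, 0, 0]
    - [0.4, 0, 0, 0]
    - [0.52, 0, 0, 0]
    - [0.64, 0, 0, 0]
    - [0.76, 0, 0, 0]
    - [0.88, 0, 0, 0]
    - [0.96, 0, 0, 0]
    - [1, 0, 0, 0]
    - [1, 0, 0, 0]

```text
time_s: 7.95
tcp_pos: [609.8, 38.5, 39.0]
ee_rot: [0.002, 0.674, 0.739, 0.001]
wrist_force: [1.5, -3.0, 6.2]
opening: 61.8
grip_force: 28.6
```

```bash
python3 - <<'E'
from h import *
cs={n:cap(n,n+'2.png') for n in('top','side')}
print(fit(cs,'block_a_center',14,(610,38,.09)));s=env.sense();print(s['tcp_pos'],s['ee_rot'],s['time_s'],s['wrist_force'])
a=cs['side']['image'][90:290,150:420,::-1];cv2.imwrite('pics/side2c.png',cv2.resize(a,(800,593),interpolation=cv2.INTER_CUBIC))
E
```

```text
{'side': (array([613.7,  29.2]), np.float64(0.188), np.float64(0.447))}
[609.80009785  38.50399919  39.04201088] [0.00168682 0.67364582 0.7390519  0.00086746] 8.15 [ 0.96725309 -2.73535196  7.68143287]
```

View pics/side2c.png

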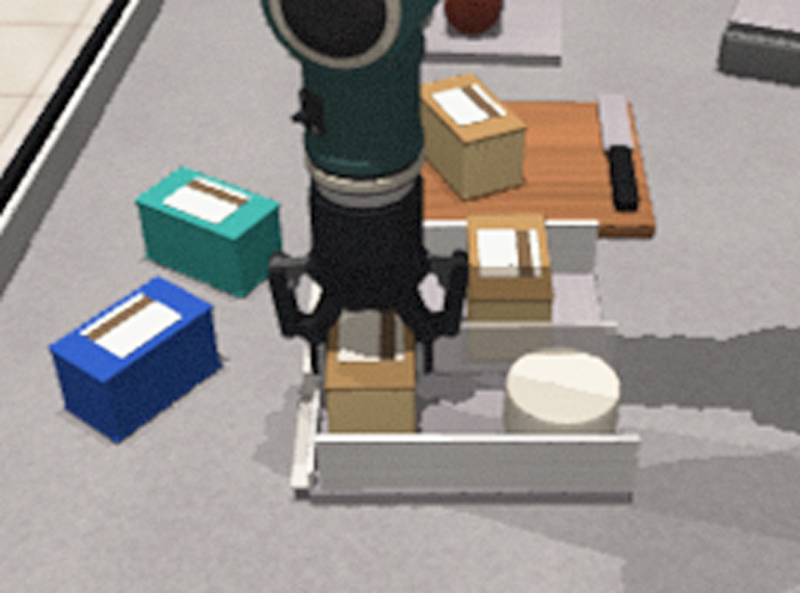

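The brick slid along with the grip. Its near end is at row 435 of the crop, about 30 mm short of the panel, with b untouched.

>>> drive_tool:
  series:
    - [0.08, 0, 0, 0]
    - [0.16, 0, 0, 0]
    - [0.22, 0.01, 0, 0]
    - [0.26, 0.02, 0, 0]
    - [0.26, 0.03, 0, 0]
    - [0.26, 0.04, 0, 0]
    - [0.26, 0.04, 0, 0]

```text
time_s: 8.73
tcp_pos: [609.4, 63.1, 39.1]
ee_rot: [0.0, 0.674, 0.739, -0.001]
wrist_force: [-6.7, -6.0, 13.5]
opening: 61.8
grip_force: 29.2
```

>>> drive_tool:
  series:
    - [0, 0.01, 0, 0]
    - [0, 0.02, 0, 0]
    - [0, 0.02, 0, 0]

```text
time_s: 8.98
tcp_pos: [609.5, 63.1, 39.2]
ee_rot: [-0.001, 0.674, 0.739, -0.002]
wrist_force: [-12.1, -6.5, 19.0]
opening: 61.5
grip_force: 29.9
```

```bash
python3 - <<'E'
from h import *
c=cap('side','side3.png');a=c['image'][190:260,230:323,::-1];cv2.imwrite('pics/side3c.png',cv2.resize(a,(797,600),interpolation=cv2.INTER_CUBIC))
print(env.sense()['wrist_force'],env.sense()['wrist_torque'])
# predicted px of deck features & tcp
for q in((562.5,-4.5,.09),(563.4,-1.4,.096)):
  f=lambda x,y,z:proj(c,(q[0]+np.cos(q[2])*x-np.sin(q[2])*y,q[1]+np.sin(q[2])*x+np.cos(q[2])*y,z))
  print([np.round((f(*p)-[230,190])*8.57) for p in((90,122,34),(90,0,34),(94,122,34),(90,122,64),(90,122,78),(28,122,78))])
E
```

```text
[-11.42650661  -6.79905592  18.96428801] [-1.22914245  2.19794745  0.09912292]
[array([217., 484.]), array([245., 150.]), array([200., 484.]), array([208., 394.]), array([205., 350.]), array([474., 349.])]
[array([214., 494.]), array([240., 159.]), array([197., 495.]), array([206., 404.]), array([202., 361.]), array([472., 358.])]
```

View pics/side3c.png

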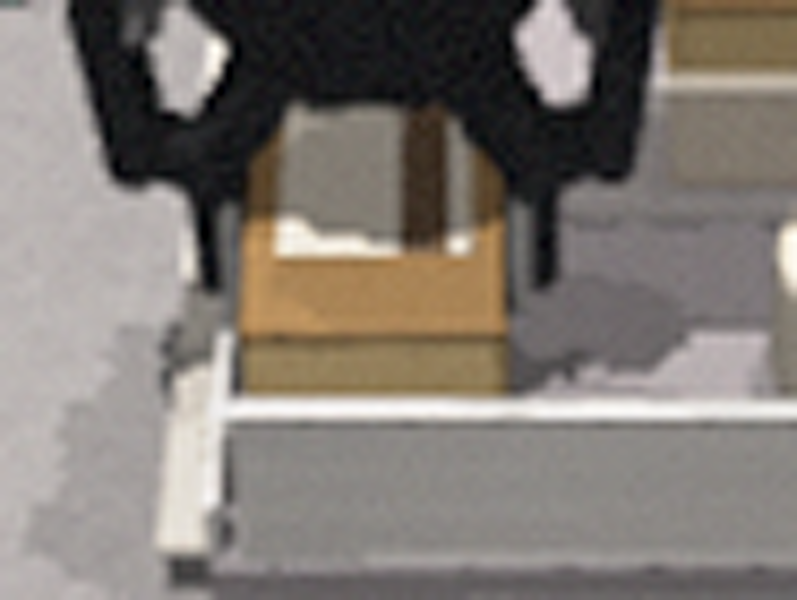

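The brick is still about 8 mm short of the rail and 6 mm short of the panel. Its front top edge is at column 243, against about 204 when home. The lateral force fits deck friction caused by pressing down with 19 N, so I ease the height.

>>> drive_tool:
  series:
    - [0, 0, -0.01, 0]
    - [0, 0, -0.02, 0]
    - [0, 0, -0.02, 0]

```text
time_s: 9.28
tcp_pos: [611.1, 66.2, 39.2]
ee_rot: [-0.0, 0.674, 0.739, -0.0]
wrist_force: [-1.4, -1.2, 1.7]
opening: 61.5
grip_force: 28.8
```

>>> drive_tool:
  series:
    - [0.01, 0.01, 0, 0]
    - [0.02, 0.02, 0, 0]
    - [0.03, 0.03, 0, 0]
    - [0.03, 0.03, 0, 0]

```text
time_s: 9.62
tcp_pos: [614.3, 69.0, 39.2]
ee_rot: [-0.0, 0.674, 0.739, -0.0]
wrist_force: [-2.4, -2.3, 1.4]
opening: 61.6
grip_force: 28.7
```

>>> drive_tool:
  series:
    - [0, 0.01, 0, 0]
    - [0, 0.02, 0, 0]
    - [0, 0.02, 0, 0]

```text
time_s: 9.87
tcp_pos: [614.7, 69.2, 39.3]
ee_rot: [-0.002, 0.674, 0.739, -0.001]
wrist_force: [-6.8, -2.0, 6.3]
opening: 61.6
grip_force: 29.3
```

>>> drive_tool:
  series:
    - [0.01, 0, -0.005, 0]
    - [0.02, 0, -0.01, 0]
    - [0.03, 0, -0.01, 0]
    - [0.03, 0, -0.01, 0]

```text
time_s: 10.2
tcp_pos: [614.7, 71.6, 39.3]
ee_rot: [-0.001, 0.674, 0.739, -0.001]
wrist_force: [-3.7, -3.3, -2.3]
opening: 61.5
grip_force: 28.5
```

```bash
python3 - <<'E'
from h import *
c=cap('side','side4.png');a=c['image'][190:260,230:323,::-1];cv2.imwrite('pics/side4c.png',cv2.resize(a,(797,600),interpolation=cv2.INTER_CUBIC))
print(env.sense()['wrist_force'],env.sense()['tcp_pos'])
E
```

```text
[-3.34799001 -4.85739576 -2.37047059] [614.70739181  71.62913952  39.28363041]
```

View pics/side4c.png

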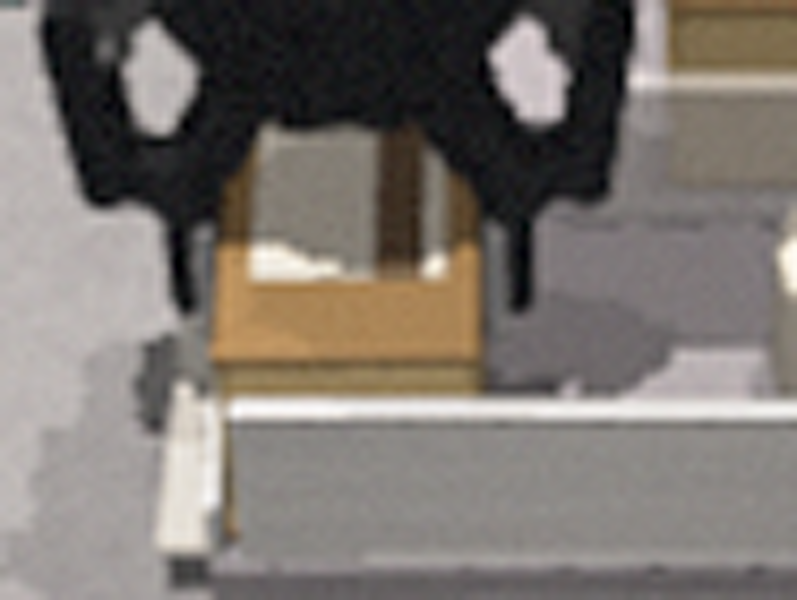

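>>> drive_tool:
  series:
    - [0.01, 0, 0, 0]
    - [0.02, 0, 0, 0]
    - [0.03, 0, 0, 0]
    - [0.03, 0, 0, 0]

```text
time_s: 10.58
tcp_pos: [614.7, 71.7, 39.4]
ee_rot: [0.001, 0.674, 0.738, -0.002]
wrist_force: [-4.2, -8.6, -2.8]
opening: 61.4
grip_force: 28.7
```

>>> drive_tool:
  series:
    - [0, 0.01, -0.003, 0]
    - [0, 0.02, -0.005, 0]
    - [0, 0.02, -0.005, 0]

```text
time_s: 10.83
tcp_pos: [614.8, 71.7, 39.5]
ee_rot: [-0.001, 0.674, 0.738, -0.004]
wrist_force: [-8.5, -9.2, 0.9]
opening: 62.0
grip_force: 28.8
```

>>> drive_tool:
  series:
    - [-0.015, -0.015, 0, 0]
    - [-0.015, -0.015, 0, 0]

```text
time_s: 11.0
tcp_pos: [614.8, 71.7, 39.4]
ee_rot: [-0.0, 0.674, 0.738, -0.002]
wrist_force: [-3.8, -6.7, -5.5]
opening: 61.6
grip_force: 29.5
```

>>> drive_tool:
  series:
    - [0, 0, 0, 0]
    - [0, 0, 0, 0]
    - [0, 0, 0, 0]
    - [0, 0, 0, 0]
    - [0, 0, -0.1, 0]
    - [0, 0, -0.4, 0]
    - [0, 0, -0.8, 0]
    - [0, 0, -0.8, 0]
  grip: 1

```text
time_s: 11.67
tcp_pos: [621.5, 74.4, 128.8]
ee_rot: [0.004, 0.674, 0.739, 0.005]
wrist_force: [1.7, -0.2, 0.9]
opening: 85.5
grip_force: 0.0
```

>>> drive_tool:
  series:
    - [-0.67, -0.57, 0, 0]
    - [-0.67, -0.57, 0, 0]
    - [-0.67, -0.57, 0, 0]
    - [-0.67, -0.57, 0, 0]

```text
time_s: 12.0
tcp_pos: [565.0, -1.1, 122.1]
ee_rot: [0.0, 0.675, 0.737, 0.0]
wrist_force: [-0.0, 0.0, -0.3]
opening: 85.2
grip_force: 0.0
```

>>> drive_tool:
  series:
    - [-0.67, -0.57, 0, 0]
    - [-0.67, -0.57, 0, 0]
    - [-0.67, -0.57, 0, 0]
    - [-0.67, -0.57, 0, 0]
    - [-0.67, -0.57, 0, 0]

```text
time_s: 12.42
tcp_pos: [516.7, -69.1, 121.5]
ee_rot: [0.001, 0.673, 0.739, 0.001]
wrist_force: [-0.1, 0.5, -0.2]
opening: 85.3
grip_force: 0.0
```

```bash
python3 - <<'E'
from h import *
cs={n:cap(n,n+'5.png') for n in('top','side')}
print(fit(cs,'block_a_center',14,(613,70,.09)));print(fit(cs,'block_b_center',14,(514,-72,.09)));s=env.sense();print(s['tcp_pos'],s['ee_rot'],s['time_s'],s['wrist_force'])
E
```

```text
{'top': (array([614.3,  65.1]), np.float64(0.098), np.float64(0.035)), 'side': (array([618.5,  21.8]), np.float64(0.094), np.float64(0.378)), 'top+side': (array([614. ,  64.8]), np.float64(0.092), np.float64(0.487))}
{'side': (array([ 516.5, -114.6]), np.float64(0.078), np.float64(0.351))}
[515.96426787 -68.87040317 120.67328948] [-2.30077833e-06  6.72820760e-01  7.39805529e-01  6.64834600e-05] 12.7167 [-1.2035456  -0.15936948 -0.59534848]
```

>>> drive_tool:
  series:
    - [0, -0.02, 0.4, 0]
    - [0, -0.02, 0.65, 0]
    - [0, -0.02, 0.8, 0]
    - [0, -0.02, 0.8, 0]
    - [0, -0.02, 0.8, 0]

```text
time_s: 13.13
tcp_pos: [513.2, -70.0, 40.3]
ee_rot: [-0.001, 0.673, 0.739, -0.001]
wrist_force: [-0.2, -0.9, 0.6]
opening: 85.4
grip_force: 0.0
```

>>> drive_tool:
  series:
    - [0, 0, 0, 0]
    - [0, 0, 0, 0]
    - [0, 0, 0, 0]
    - [0, 0, 0, 0]
    - [0, 0, 0, 0]
    - [0, 0, 0, 0]
    - [0, 0, -0.01, 0]
    - [0, 0, -0.01, 0]
  grip: 0.55

```text
time_s: 13.8
tcp_pos: [513.6, -70.0, 42.3]
ee_rot: [0.0, 0.673, 0.739, 0.0]
wrist_force: [-0.3, 1.1, 3.6]
opening: 61.2
grip_force: 29.2
```

>>> drive_tool:
  series:
    - [0, 0.05, 0, 0]
    - [0, 0.14, 0, 0]
    - [0.01, 0.26, 0, 0]
    - [0.02, 0.38, 0, 0]
    - [0.02, 0.5, 0, 0]
    - [0.02, 0.62, 0, 0]
    - [0.02, 0.74, 0, 0]
    - [0.02, 0.84, 0, 0]
    - [0.02, 0.92, 0, 0]
    - [0.02, 0.98, 0, 0]
    - [0.02, 1, 0, 0]
    - [0.02, 1, 0, 0]

```text
time_s: 14.8
tcp_pos: [608.6, -59.9, 41.8]
ee_rot: [-0.004, 0.674, 0.739, -0.003]
wrist_force: [-10.9, -0.8, 12.8]
opening: 61.9
grip_force: 30.8
```

>>> drive_tool:
  series:
    - [0, 0.02, 0, 0]
    - [0, 0.04, 0, 0]
    - [0, 0.06, 0, 0]
    - [0, 0.08, 0, 0]
    - [0, 0.09, 0, 0]
    - [0, 0.1, 0, 0]
    - [0, 0.1, 0, 0]

```text
time_s: 15.38
tcp_pos: [617.7, -59.1, 41.8]
ee_rot: [-0.004, 0.674, 0.739, -0.003]
wrist_force: [-13.9, -1.8, 15.4]
opening: 61.6
grip_force: 31.4
```

>>> drive_tool:
  series:
    - [0, 0.01, 0, 0]
    - [0, 0.02, 0, 0]
    - [0, 0.02, 0, 0]

```text
time_s: 15.63
tcp_pos: [619.0, -59.0, 41.8]
ee_rot: [-0.005, 0.674, 0.739, -0.004]
wrist_force: [-11.7, -0.7, 13.6]
opening: 61.5
grip_force: 31.2
```

>>> drive_tool:
  series:
    - [0, 0, -0.01, 0]
    - [0, 0.01, -0.02, 0]
    - [0, 0.02, -0.02, 0]
    - [0, 0.03, -0.02, 0]
    - [0, 0.03, -0.02, 0]

```text
time_s: 16.05
tcp_pos: [626.0, -57.3, 42.8]
ee_rot: [-0.002, 0.673, 0.739, -0.001]
wrist_force: [-4.8, 0.2, -2.9]
opening: 61.5
grip_force: 29.2
```

>>> drive_tool:
  series:
    - [0, 0.01, 0, 0]
    - [0, 0.02, 0, 0]
    - [0, 0.02, 0, 0]

```text
time_s: 16.3
tcp_pos: [626.2, -57.4, 42.7]
ee_rot: [-0.003, 0.674, 0.739, -0.002]
wrist_force: [-10.5, -0.1, 1.2]
opening: 61.8
grip_force: 29.6
```

>>> drive_tool:
  series:
    - [0, -0.02, 0, 0]
    - [0, -0.02, 0, 0]

```text
time_s: 16.47
tcp_pos: [626.0, -57.4, 42.8]
ee_rot: [-0.001, 0.674, 0.739, -0.001]
wrist_force: [-4.8, -0.3, -5.9]
opening: 61.5
grip_force: 29.3
```

>>> drive_tool:
  series:
    - [0, 0, 0, 0]
    - [0, 0, 0, 0]
    - [0, 0, 0, 0]
    - [0, 0, 0, 0]
    - [0, 0, -0.1, 0]
    - [0, 0, -0.4, 0]
    - [0, 0, -0.8, 0]
    - [0, 0, -0.8, 0]
  grip: 1

```text
time_s: 17.13
tcp_pos: [632.8, -58.6, 132.0]
ee_rot: [0.005, 0.674, 0.739, 0.004]
wrist_force: [2.6, 0.0, 0.3]
opening: 85.3
grip_force: 0.0
```

>>> drive_tool:
  series:
    - [-0.76, -0.3, 0, 0]
    - [-0.76, -0.3, 0, 0]
    - [-0.76, -0.3, 0, 0]

```text
time_s: 17.38
tcp_pos: [602.6, -146.4, 126.0]
ee_rot: [0.003, 0.678, 0.735, -0.002]
wrist_force: [-0.8, -1.7, 0.1]
opening: 85.4
grip_force: 0.0
```

>>> drive_tool:
  series:
    - [-0.76, -0.3, 0, 0]
    - [-0.76, -0.3, 0, 0]
    - [-0.76, -0.3, 0, 0]

```text
time_s: 17.63
tcp_pos: [578.9, -225.2, 125.7]
ee_rot: [0.003, 0.678, 0.735, -0.002]
wrist_force: [-0.1, -2.8, -0.7]
opening: 85.2
grip_force: 0.0
```

>>> drive_tool:
  series:
    - [-0.76, -0.3, 0, -0.066]
    - [-0.76, -0.3, 0, -0.066]
    - [-0.76, -0.3, 0, -0.066]
    - [-0.76, -0.3, 0, -0.066]
    - [-0.76, -0.3, 0, -0.066]
    - [-0.76, -0.3, 0, -0.066]

```text
time_s: 18.13
tcp_pos: [559.6, -293.0, 124.4]
ee_rot: [0.001, 0.508, 0.861, 0.0]
wrist_force: [0.3, -0.2, -0.3]
opening: 85.5
grip_force: 0.0
```

```bash
python3 - <<'E'
from h import *
cs={n:cap(n,n+'6.png') for n in('top','side')}
for g,x0,z in(('block_a_center',(613,66,.09),14),('block_b_center',(625,-62,.09),14),('block_c_center',(557,-292,.51),18)): print(fit(cs,g,z,x0))
s=env.sense();print(s['tcp_pos'],s['ee_rot'],np.pi/2-2*np.arctan(s['ee_rot'][1]/s['ee_rot'][2]),s['time_s'],s['wrist_force'])
a=cs['top']['image'][90:310,200:490,::-1];cv2.imwrite('pics/top6c.png',cv2.resize(a,(783,594),interpolation=cv2.INTER_CUBIC))
E
```

```text
{'top': (array([614. ,  66.4]), np.float64(0.094), np.float64(0.048)), 'side': (array([618.7,  21.3]), np.float64(0.051), np.float64(0.396)), 'top+side': (array([613.7,  65.9]), np.float64(0.103), np.float64(0.503))}
{'top': (array([625. , -60.2]), np.float64(0.089), np.float64(0.033)), 'side': (array([627.1, -78.7]), np.float64(0.106), np.float64(0.5)), 'top+side': (array([625.5, -59.7]), np.float64(0.107), np.float64(0.571))}
{'top': (array([ 554.5, -288. ]), np.float64(0.48), np.float64(0.555)), 'side': (array([ 558.9, -291.5]), np.float64(0.53), np.float64(0.046)), 'top+side': (array([ 558.3, -292.5]), np.float64(0.533), np.float64(0.617))}
[ 559.45595828 -292.49419497  123.79460606] [ 3.43048346e-05  5.06797523e-01  8.62065119e-01 -2.11384663e-05] 0.5078646729164449 18.5333 [ 0.22272305  0.19129668 -0.05138888]
```

View pics/top6c.png

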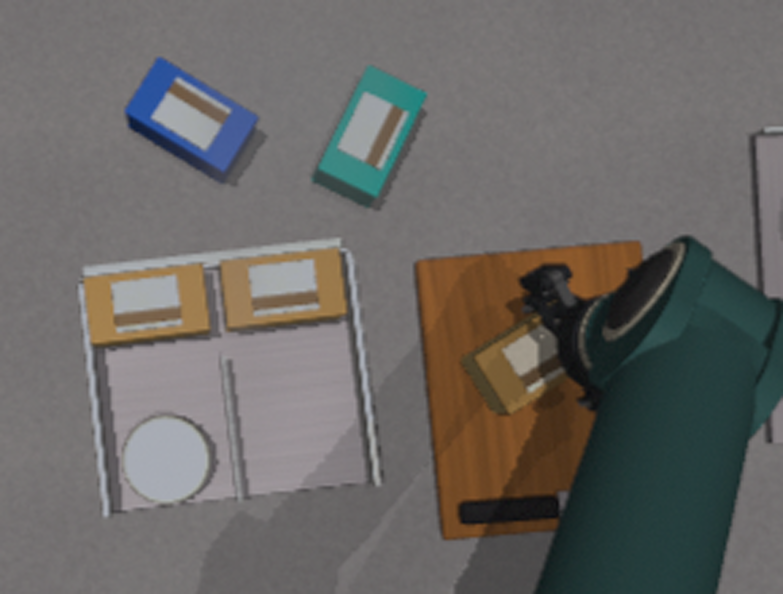

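The top view shows a and b home against the rail at (146,302) and (283,287) in the crop, the wheel and knife undisturbed, and the gripper over c. I descend and grip c.

>>> drive_tool:
  series:
    - [0, 0, 0.4, 0]
    - [0, 0, 0.7, 0]
    - [0, 0, 0.87, 0]
    - [0, 0, 0.87, 0]
    - [0, 0, 0.87, 0]

```text
time_s: 18.95
tcp_pos: [558.7, -292.7, 36.1]
ee_rot: [-0.001, 0.507, 0.862, -0.0]
wrist_force: [0.5, 0.2, 0.3]
opening: 85.7
grip_force: 0.0
```

>>> drive_tool:
  series:
    - [0, 0, 0, 0]
    - [0, 0, 0, 0]
    - [0, 0, 0, 0]
    - [0, 0, 0, 0]
    - [0, 0, 0, 0]
    - [0, 0, 0, 0]
    - [0, 0, 0, 0]
    - [0, 0, 0, 0]
    - [0, 0, -0.15, 0]
    - [0, 0, -0.4, 0]
    - [0, 0, -0.7, 0]
    - [0, 0, -0.8, 0]
    - [0, 0, -0.8, 0]
    - [0, 0, -0.8, 0]
  grip: 0.5
  force: 40

```text
time_s: 20.12
tcp_pos: [559.1, -292.4, 116.8]
ee_rot: [0.0, 0.507, 0.862, 0.0]
wrist_force: [0.4, 0.6, -6.4]
opening: 61.8
grip_force: 46.4
```

>>> drive_tool:
  series:
    - [0.1, 0, 0, 0.012]
    - [0.25, 0, 0, 0.028]
    - [0.45, 0, 0, 0.044]
    - [0.65, 0, 0, 0.058]
    - [0.75, 0, 0, 0.066]
    - [0.75, 0, 0, 0.066]
    - [0.75, 0, 0, 0.066]

```text
time_s: 20.7
tcp_pos: [522.0, -226.3, 115.3]
ee_rot: [-0.001, 0.673, 0.74, -0.001]
wrist_force: [0.2, 0.6, -5.2]
opening: 61.5
grip_force: 46.3
```

>>> drive_tool:
  series:
    - [0.12, 0.01, 0, 0]
    - [0.3, 0.03, 0, 0]
    - [0.5, 0.05, 0, 0]
    - [0.7, 0.07, 0, 0]
    - [0.9, 0.1, 0, 0]
    - [0.96, 0.1, 0, 0]
    - [0.96, 0.1, 0, 0]

```text
time_s: 21.28
tcp_pos: [524.1, -128.6, 116.3]
ee_rot: [-0.001, 0.672, 0.74, 0.0]
wrist_force: [0.2, -0.0, -5.6]
opening: 61.9
grip_force: 46.3
```

>>> drive_tool:
  series:
    - [0.12, 0.01, 0, 0]
    - [0.3, 0.03, 0, 0]
    - [0.5, 0.05, 0, 0]
    - [0.6, 0.07, 0, 0]
    - [0.6, 0.07, 0, 0]
    - [0.6, 0.07, 0, 0]

```text
time_s: 21.78
tcp_pos: [525.5, -70.8, 116.8]
ee_rot: [0.0, 0.673, 0.739, -0.0]
wrist_force: [-0.3, -0.5, -5.2]
opening: 61.5
grip_force: 46.3
```

```bash
python3 - <<'E'
from h import *
c=cap('side','side7.png')
s=env.sense();print(s['tcp_pos'],np.pi/2-2*np.arctan(s['ee_rot'][1]/s['ee_rot'][2]),s['time_s'],s['wrist_force'],s['opening'])
a=c['image'][90:290,150:420,::-1];cv2.imwrite('pics/side7c.png',cv2.resize(a,(800,593),interpolation=cv2.INTER_CUBIC))
E
```

```text
[525.39514033 -71.62753428 116.90254493] 0.0919213495647846 21.8333 [ 1.06052464 -0.26806503 -5.15201669] 61.27116247964651
```

View pics/side7c.png

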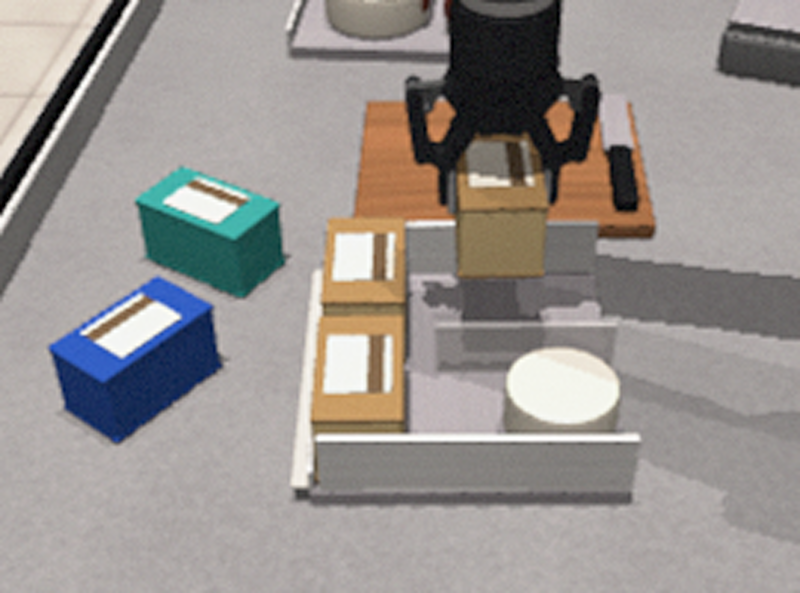

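Brick c hangs square over the lane, between the divider and the right panel and well behind b. I lower it.

>>> drive_tool:
  series:
    - [0.02, 0, 0.12, 0]
    - [0.02, 0, 0.3, 0]
    - [0.02, 0, 0.48, 0]
    - [0.02, 0, 0.64, 0]
    - [0.02, 0, 0.74, 0]
    - [0.02, 0, 0.8, 0]
    - [0.02, 0, 0.8, 0]
    - [0.02, 0, 0.8, 0]

```text
time_s: 22.5
tcp_pos: [525.4, -69.1, 36.8]
ee_rot: [0.0, 0.674, 0.739, 0.0]
wrist_force: [0.3, 1.3, -5.8]
opening: 61.4
grip_force: 46.0
```

>>> drive_tool:
  series:
    - [0, 0, 0.01, 0]
    - [0, 0, 0.02, 0]
    - [0, 0, 0.03, 0]
    - [0, 0, 0.03, 0]

```text
time_s: 22.83
tcp_pos: [525.6, -68.4, 34.8]
ee_rot: [0.0, 0.674, 0.739, 0.001]
wrist_force: [-0.9, 0.3, 4.4]
opening: 61.3
grip_force: 46.6
```

>>> drive_tool:
  series:
    - [0, 0, 0, 0]
    - [0, 0, 0, 0]
    - [0, 0, 0, 0]
    - [0, 0, 0, 0]
    - [0, 0, -0.1, 0]
    - [0, 0, -0.4, 0]
    - [0, 0, -0.72, 0]
    - [0, 0, -0.72, 0]
    - [0, 0, -0.72, 0]
  grip: 1

```text
time_s: 23.58
tcp_pos: [526.6, -68.4, 108.1]
ee_rot: [0.002, 0.674, 0.739, 0.002]
wrist_force: [-0.7, 0.3, -1.1]
opening: 85.2
grip_force: 0.0
```

>>> drive_tool:
  series:
    - [0, -0.2, 0, 0.25]
    - [0, -0.4, 0, 0.25]
    - [0, -0.56, 0, 0.25]
    - [0, -0.56, 0, 0.25]
    - [0, -0.56, 0, 0.25]
    - [0, -0.56, 0, 0.25]
    - [0, -0.56, 0, 0.25]
    - [0, -0.56, 0, 0.25]
    - [0, -0.56, 0, 0.25]
    - [0, -0.56, 0, 0.25]
    - [0, -0.56, 0, 0.25]
    - [0, -0.56, 0, 0.25]
    - [0, -0.56, 0, 0.25]
    - [0, -0.56, 0, 0.25]
    - [0, -0.56, 0, 0.25]
  grip: 0.6

```text
time_s: 24.83
tcp_pos: [468.8, -73.5, 105.2]
ee_rot: [0.0, 0.999, 0.048, -0.001]
wrist_force: [0.1, -0.2, -0.3]
opening: 51.5
grip_force: 0.0
```

```bash
python3 - <<'E'
from h import *
cs={n:cap(n,n+'8.png') for n in('top','side')}
for g,x0,z in(('block_b_center',(625,-60,.09),14),('block_c_center',(525,-70,.09),14)): print(fit(cs,g,z,x0))
s=env.sense();print(s['tcp_pos'],s['ee_rot'],np.pi/2-2*np.arctan(s['ee_rot'][1]/s['ee_rot'][2]),s['time_s'],s['wrist_force'],s['opening'],s['joints'])
a=cs['side']['image'][90:290,150:420,::-1];cv2.imwrite('pics/side8c.png',cv2.resize(a,(800,593),interpolation=cv2.INTER_CUBIC))
E
```

```text
{'top': (array([625.5, -59. ]), np.float64(0.079), np.float64(0.062)), 'side': (array([ 631.6, -113.2]), np.float64(0.114), np.float64(0.434)), 'top+side': (array([625.2, -59.8]), np.float64(0.106), np.float64(0.579))}
{'top': (array([525.8, -68.1]), np.float64(0.126), np.float64(0.327))}
[469.2823766  -73.66785446 105.80637738] [-1.33483267e-04  9.98915319e-01  4.65635434e-02  5.85849053e-05] -1.4776355537241117 25.1333 [ 0.16551492 -0.29345988 -0.81658795] 51.132633535407386 [-0.62206686  0.48277218  0.87730316  2.16190296 -0.55992887  0.73781587
 -0.84830334]
```

View pics/side8c.png

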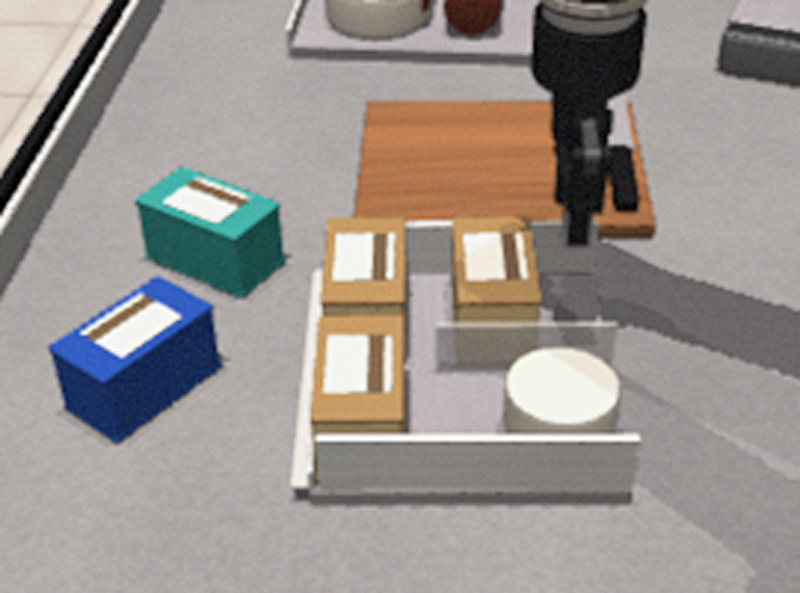

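Brick c stands flat and square in the lane at (495,262) in the crop, and the fingers are behind it. I lower them and push.

>>> drive_tool:
  series:
    - [0, 0, 0.25, 0]
    - [0, 0, 0.5, 0]
    - [0, 0, 0.68, 0]
    - [0, 0, 0.72, 0]
    - [0, 0, 0.72, 0]

```text
time_s: 25.55
tcp_pos: [468.5, -73.9, 33.1]
ee_rot: [0.0, 0.999, 0.046, -0.001]
wrist_force: [0.3, -0.4, 0.6]
opening: 51.9
grip_force: 0.0
```

>>> drive_tool:
  series:
    - [0.03, 0, 0, 0]
    - [0.06, 0, 0, 0]
    - [0.09, 0, 0, 0]
    - [0.12, 0, 0, 0]
    - [0.16, 0, 0, 0]
    - [0.2, 0, 0, 0]
    - [0.24, 0, 0, 0]
    - [0.28, 0, 0, 0]
    - [0.32, 0, 0, 0]
    - [0.36, 0, 0, 0]
    - [0.4, 0, 0, 0]
    - [0.43, 0, 0, 0]
    - [0.46, 0, 0, 0]
    - [0.46, 0, 0, 0]

```text
time_s: 26.72
tcp_pos: [514.0, -69.4, 33.7]
ee_rot: [-0.0, 0.999, 0.046, -0.001]
wrist_force: [-4.3, 0.5, 1.4]
opening: 51.5
grip_force: 0.0
```

>>> drive_tool:
  series:
    - [0.02, 0, 0, 0]
    - [0.04, 0, 0, 0]
    - [0.06, 0, 0, 0]
    - [0.06, 0, 0, 0]

```text
time_s: 27.05
tcp_pos: [519.6, -68.9, 33.7]
ee_rot: [-0.0, 0.999, 0.046, -0.002]
wrist_force: [-5.4, -0.1, 2.7]
opening: 51.1
grip_force: 0.0
```

>>> drive_tool:
  series:
    - [0.01, 0, 0, 0]
    - [0.02, 0, 0, 0]
    - [0.02, 0, 0, 0]

```text
time_s: 27.3
tcp_pos: [521.1, -68.8, 33.7]
ee_rot: [-0.0, 0.999, 0.046, -0.002]
wrist_force: [-6.9, -0.7, 4.7]
opening: 51.6
grip_force: 0.0
```

>>> drive_tool:
  series:
    - [0.01, 0, 0, 0]
    - [0.02, 0, 0, 0]
    - [0.02, 0, 0, 0]

```text
time_s: 27.55
tcp_pos: [521.7, -68.5, 32.9]
ee_rot: [-0.001, 0.999, 0.046, -0.003]
wrist_force: [-8.0, -0.9, 0.2]
opening: 51.6
grip_force: 0.0
```

>>> drive_tool:
  series:
    - [0.01, 0, 0, 0]
    - [0.02, 0, 0, 0]
    - [0.02, 0, 0, 0]

```text
time_s: 27.8
tcp_pos: [521.5, -68.6, 32.8]
ee_rot: [-0.001, 0.999, 0.045, -0.005]
wrist_force: [-13.7, -0.0, 6.8]
opening: 51.2
grip_force: 0.0
```

>>> drive_tool:
  series:
    - [-0.05, 0, 0, 0]
    - [-0.15, 0, 0, 0]
    - [-0.25, 0, 0, 0]
    - [-0.25, 0, -0.3, 0]
    - [-0.25, 0, -0.7, 0]
    - [-0.25, 0, -1, 0]
    - [-0.25, 0, -1, 0]

```text
time_s: 28.38
tcp_pos: [505.2, -71.4, 138.7]
ee_rot: [-0.0, 0.999, 0.046, 0.005]
wrist_force: [1.3, 0.6, -0.5]
opening: 51.2
grip_force: 0.0
```

>>> drive_tool:
  series:
    - [0, 1, -0.3, 0]
    - [0, 1, -0.5, 0]
    - [0, 1, -0.5, 0]
    - [0, 1, -0.5, 0]

```text
time_s: 28.72
tcp_pos: [512.6, -176.9, 187.5]
ee_rot: [0.002, 0.999, 0.043, 0.004]
wrist_force: [-0.2, -0.7, 0.2]
opening: 51.3
grip_force: 0.0
```

>>> drive_tool:
  series:
    - [0, 1, 0, 0]
    - [0, 1, 0, 0]
    - [0, 1, 0, 0]
    - [0, 1, 0, 0]
    - [0, 1, 0, 0]

```text
time_s: 29.13
tcp_pos: [520.0, -270.2, 183.3]
ee_rot: [-0.0, 0.999, 0.045, -0.0]
wrist_force: [-0.8, 0.0, 0.4]
opening: 51.6
grip_force: 0.0
```

```bash
python3 - <<'E'
from h import *
cs={n:cap(n,n+'9.png') for n in('top','side')}
for g,x0 in(('block_a_center',(614,66,.09)),('block_b_center',(625,-60,.09)),('block_c_center',(564,-66,.09))):
    for k,(p,a,e) in fit(cs,g,14,x0).items(): print(g,k,p,a,e,'deck',np.round([p[0]*.99595+p[1]*.0899-559.8,-p[0]*.0899+p[1]*.99595+56],1))
a=cs['top']['image'][150:300,210:350,::-1];b=cs['side']['image'][150:270,240:380,::-1]
cv2.imwrite('pics/both9.png',np.hstack([cv2.resize(a,(400,429),interpolation=cv2.INTER_CUBIC),cv2.resize(cv2.copyMakeBorder(b,0,30,0,0,0),(400,429),interpolation=cv2.INTER_CUBIC)]))
print(env.sense()['time_s'],env.sense()['tcp_pos'])
E
```

```text
block_a_center top [614.   65.2] 0.101 0.032 deck [57.6 65.7]
block_a_center side [619.1  20.7] 0.109 0.396 deck [58.7 21. ]
block_a_center top+side [614.1  65.5] 0.094 0.462 deck [57.7 66. ]
block_b_center top [627.6 -60.3] 0.085 0.059 deck [ 59.8 -60.5]
block_b_center side [ 632.5 -116. ] 0.118 0.46 deck [  59.7 -116.4]
block_b_center top+side [626.  -60.4] 0.103 0.626 deck [ 58.2 -60.4]
block_c_center top [563.2 -65.9] 0.096 0.04 deck [ -4.8 -60.3]
block_c_center side [563.3 -64.1] 0.081 0.343 deck [ -4.5 -58.5]
block_c_center top+side [563.7 -66.1] 0.085 0.389 deck [ -4.3 -60.5]
29.5333 [ 520.98920169 -268.72537479  183.79562036]
```

View pics/both9.png

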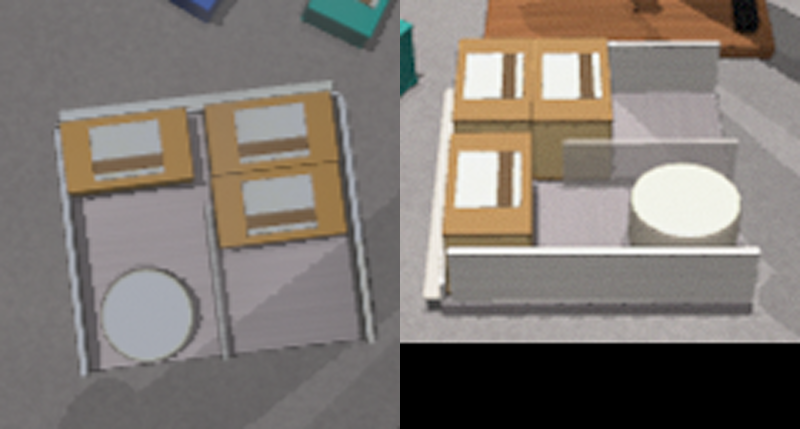

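Both views show a and b against the rail, c touching b, all three square, and the wheel in place. I hand the job in.

```bash
python3 -c "
from cell import env
print(env.finish_job())"
```

```text
the job is handed in; nothing more can be done
None
```

I handed the job in at about 29.5 s; no verdict came back, but the last pictures show block_a home at the front left, block_b home at the front right and block_c touching it from behind, all three flat and square.

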